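# Swing the revolving key board to its marked side and lock it

### The arm

A 7-joint arm with a two-finger parallel gripper is mounted at the origin on the work surface. World frame = base frame: x ahead of the robot, y to its left, z up, the work surface at z = 0. Lengths are in m, angles in rad, forces in N, time in s.
With the tool pointing down it reaches from about 0.425 to 0.875 m from the base axis. Payload 4.7 kg.
Tool frame: the origin (TCP) lies on the centre line of the jaws, within the pads' length; the fingertips stand 19 mm ahead of it and the grasp point (between the pads) is the TCP (ctrl.nose_length is the distance from the TCP to the fingertips, in m); z points along the fingers, x is the direction in which the jaws open and shut, and the axes are right-handed (so a half turn about z gives the same grasp; the last joint's range is limited). The gripper opens to 87 mm and grips with 3 to 60 N. Pads are 19 mm wide; open, the fingers measure 117 mm over their backs; the gripper's body (75 mm by 190 mm) begins 51 mm behind the grasp point.
Start: joints at [1.3, 0.321, -0.07, 1.45, 0.023, 1.371, -0.057], TCP at [0.183, -0.624, 0.242] pointing down, gripper open.
Joint ranges: [-2.86, 2.86], [-0.3, 2.09], [-1.38, 1.24], [0.06, 2.45], [-1.56, 4.7], [0.09, 2.05], [-2.69, 2.69]. Speed limits (rad/s): [2.57, 2.57, 3.14, 3.14, 3.14, 3.14, 3.14].

### API

Orientations are given as a rotation vector (axis times angle).
In Python, from bench import ctrl gives the robot as it stands. The module is installed in compiled form; this text tells all that it offers.
- The arm moves only by the shell command python3 -m crank 'ROWS' [OPENING] [FORCE]. ROWS is a JSON object of lists of equal length, an entry for each row: "dp": the shift along the tool's x, y, z in cm, a list of three; "delta_rot": the turn, a rotation vector about the tool's x, y, z in rad, a list of three. In form: {"dp": [[x, y, z], ...], "delta_rot": [[rx, ry, rz], ...]}. A call has exactly 8 rows; each row shifts and turns the commanded pose from where the row before left it, along the tool's axes as they then stand; what a row does not reach is not made up. A row lasts 1/10 s, in which the tool goes at most 50 mm and 8.59 degrees, less where a joint would pass 70% of its speed; a pose out of reach is approached as far as the arm can. A call with a gripper value outside its range is refused whole. OPENING is the finger opening in cm, from 0 to 8.7, set as the call begins (- or left out, the last holds). The fingers move at their own pace and stop on an object; FORCE is the grip in N (left out, the last holds). Time passes only in rows, so rows that do not move let the fingers close, or fill a call up. It gives the time, the measured TCP pose, the force and the opening at its end, in the units of the state.
- ctrl.get_state(): the state, without advancing time (a new reading comes with each control period).
- ctrl.get_image(name): name is "scene" or "top"; returns the picture (384x512x3 uint8, blue, green, red); there is no depth.
- ctrl.camera_info(name): a dict with "camera_matrix" (3x3 intrinsics, pixels), "xyz" and "orientation" of the camera in the world. Camera axes: x right, y down, z forward; pixel columns grow to the right and rows downward; lengths in m; the calibration is good to about 2 mm. A picture is of the moment at which its call begins. camera_info takes no time and is no camera call.
- ctrl.close_job(): hands the job in, once; it reports no verdict.
The state is a dict: "time": time; "joint_positions": joint angles; "qd": joint speeds; "joint_torque": joint torques, N m; "position": TCP position; "tool_rot": TCP orientation; "ft_force": force on the tool from outside, world axes, zero at the start; "torque": the same for the moment, N m; "grip_width": opening from 0.0 (shut) to 1.0 (fully open).
Only numpy, scipy, OpenCV 4.12 (cv2) and the standard library are available. Lean on these libraries where they do the work, as an engineer would, in place of code of your own. Each camera call takes 0.05 s, during which the arm holds its last target.

### The job

Turn the leaning revolving key board to the side marked by the green bead: lift the red sprung plunger clear, swing the board round with it, and let the plunger drop fully home in the stop hole near that bead. Then push down the black knob in the middle and turn it a quarter-turn clockwise until it springs back up, locked. Let go of both knobs, and leave the tray, the keyring and the earbud case where they are.

Things in the scene. Friction and masses are not known exactly. Their poses are not given: they have to be found in the camera images.
- stand: Key board stand: black steel foot, 210 x 200 x 12 mm, origin under its centre, +x of it uphill. Above it a round birch board, 196 mm across, 9 mm thick, leans 30 degrees from level towards -x. The board turns on its axis. Opposite the plunger it carries three wooden pegs, 10 mm thick and 26 mm tall, 78 mm from the axis, 110, 180 and 250 degrees round from the plunger.
- plunger_knob (a point): Centre of the red round plunger knob, 24 mm across, 32 mm tall, on the board 80 mm from its axis. This point's z axis is the plunger's axis, parallel to the board's, up out of the face, 30 degrees from vertical. At home the knob's centre is 43 mm above the face, its underside 27 mm; a steel collar 30 mm across, 11 mm high, stands round the stem below.
- hub_knob (a point): Centre of the black round lock knob in the middle of the board, 36 mm across, 36 mm tall, its underside 21 mm above the face. It lies on the board's axis, and this point's z axis is that axis, up out of the face. It is carried by the stand and does not turn with the board.
- plunger (a joint): Lift of the plunger along its axis, m: 0 fully home, 0.017 top stop. A spring pushes it home (4 N at home, 10 N at the top). Lifted above 0.009 it is clear and the board can swing; let down on the hidden index ring under the board it rides at 0.008; in a hole or slot it blocks the swing.
- head (a joint): Angle of the board, rad, counter-clockwise seen from above its face, travel -1.4 to 1.4, friction 0.08 N m. It starts within 0.06 of 0 with the plunger home in a wide parking slot that ends within 0.37 of 0. One snug stop hole belongs to each bead (near +1.05 and -1.05), hidden, up to 0.12 rad either side of the bead's direction as seen from the axis; play in it is 0.02 rad either way.
- plunger_collar (a point): Centre of the top of the steel collar round the plunger's stem, fixed on the board. To find the stop hole: short of the bead let the plunger down on the ring, free to slide up and down, and push the knob on along its circle past the bead until the plunger drops in and stops the swing.
- hub_turn (a joint): Turn of the black lock knob, rad, growing clockwise seen from above: 0 unlocked, travel stop at 1.4. Unless pushed down it is blocked at about 0.1; pushed down at least 5 mm it turns, and past 1.2 it springs back up and is locked.
- hub_press (a joint): How far the black lock knob is pushed down along its axis, m: 0 is up, 0.008 the stop; the spring takes 2.4 N at first, 9 N at the stop.
- green_bead_centre (a point): Centre of the green bead, 28 mm in diameter, fixed on a short arm of the stand at the rim, 128 mm from the board's axis; it marks the wanted side. It may be on either of the two arms.
- white_bead_centre (a point): Centre of the white bead, like the green one, on the other arm: not wanted.
- tray_centre (a point): Centre of a white porcelain tray, 150 x 110 x 22 mm, lying on the credenza: leave alone.
- keyring_centre (a point): Centre of a steel keyring with a brass key, about 75 x 38 x 4 mm, lying on the credenza: leave alone.
- earbud_case_centre (a point): Centre of a white earbud case, 60 x 46 x 26 mm, lying on the credenza: leave alone.

How it is judged:
By the outcome, as a careful person would: the job done as asked, in the order asked, and still so for the second after the job is handed in, with the robot touching nothing.
It also fails if it takes over 54 s, if anything falls off the work surface, if the arm or the gripper's body presses on something with over 40 N, if the wrist force passes 120 N, or if a joint passes its speed limit or range.

## Working session

There is one attempt and no reset: what is moved stays moved. The work goes in short steps, Python scripts to look and compute and a shell command to move; the robot and the scene stay as the last step left them, time stands still between calls to the robot, and variables do not carry over. Pictures are saved under pics/ and viewed, and the job is handed in when it is done.

```bash
mkdir -p pics; ls; python3 - <<'E'
from bench import ctrl
import cv2,numpy as np
np.set_printoptions(precision=4,suppress=True)
print(ctrl.get_state()); print(ctrl.nose_length)
for n in("scene","top"):
    print(n,ctrl.camera_info(n)); cv2.imwrite(f"pics/{n}0.png",ctrl.get_image(n))
E
```

```text
pics
{'time': 0.0, 'joint_positions': array([ 1.3001,  0.3219, -0.0701,  1.4517,  0.0226,  1.3708, -0.0569]), 'qd': array([-0.    , -0.0011,  0.0005, -0.0013,  0.0008,  0.0012,  0.0018]), 'joint_torque': array([ -0.0009, -49.1293,  -0.404 , -31.2527,  -0.0638,   0.0435,
         0.0001]), 'position': array([ 0.1824, -0.6233,  0.2404]), 'tool_rot': array([-2.5134,  1.883 ,  0.0026]), 'ft_force': array([-0.2177, -0.3869,  1.4324]), 'torque': array([0.0599, 0.0071, 0.0451]), 'grip_width': 1.0047565139415964}
0.019
scene {'camera_matrix': array([[356.3352,   0.    , 256.5647],
       [  0.    , 356.3352, 194.3539],
       [  0.    ,   0.    ,   1.    ]]), 'xyz': array([1.2509, 0.0554, 0.5968]), 'orientation': array([-1.5386, -1.7415,  0.899 ])}
top {'camera_matrix': array([[484.9175,   0.    , 244.4234],
       [  0.    , 484.9175, 196.1152],
       [  0.    ,   0.    ,   1.    ]]), 'xyz': array([ 0.3788, -0.0191,  1.2984]), 'orientation': array([-2.1404,  2.1457, -0.1179])}
```

View pics/scene0.png

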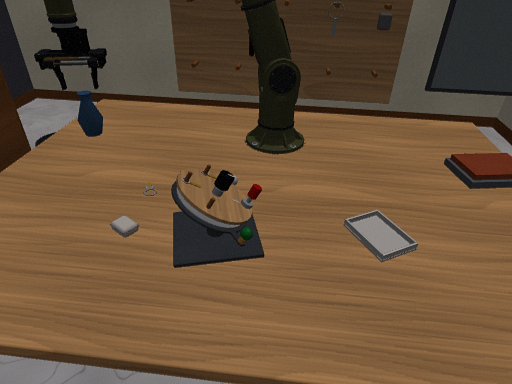

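View pics/top0.png

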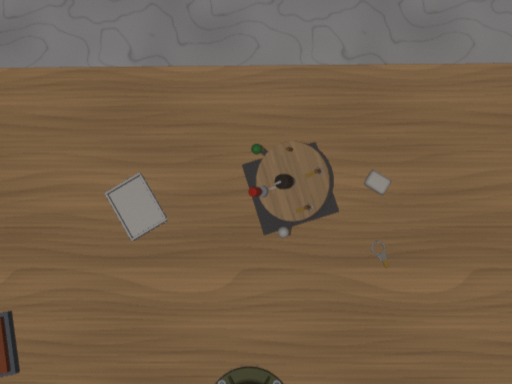

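Scene: red knob (255,192), black hub (225,181), green bead (247,233), white bead hidden. Top: red (254,191), hub (285,181), green (257,149), white (284,232); the board leans towards world +y (image left). Next I'll segment and triangulate.

```bash
cat > h.py <<'E'
import cv2,numpy as np
from scipy.spatial.transform import Rotation as R
from bench import ctrl
np.set_printoptions(precision=4,suppress=True)
def cam(n):
    c=ctrl.camera_info(n); return c["camera_matrix"],R.from_rotvec(c["orientation"]).as_matrix(),c["xyz"]
def ray(n,uv):
    K,Rm,t=cam(n); d=Rm@np.linalg.inv(K)@np.array([uv[0],uv[1],1.]); return t,d/np.linalg.norm(d)
def proj(n,p):
    K,Rm,t=cam(n); q=K@(Rm.T@(np.asarray(p)-t)); return q[:2]/q[2]
def tri(a,b):
    o1,d1=ray("scene",a);o2,d2=ray("top",b)
    s=np.linalg.lstsq(np.c_[d1,-d2],o2-o1,rcond=None)[0]
    p,q=o1+s[0]*d1,o2+s[1]*d2
    return (p+q)/2,np.linalg.norm(p-q)
def onz(n,uv,z):
    o,d=ray(n,uv); return o+d*(z-o[2])/d[2]
def blobs(m,lo=8):
    n,l,s,c=cv2.connectedComponentsWithStats(m.astype(np.uint8))
    return [(c[i],s[i]) for i in range(1,n) if s[i,4]>=lo]
def masks(im):
    b,g,r=[im[...,i].astype(int) for i in range(3)]
    return dict(red=(r>90)&(g<50)&(b<50),green=(g>r+30)&(g>b+20),black=(im.max(2)<28))
E
python3 - <<'E'
from h import *
for n in("scene","top"):
    im=cv2.imread(f"pics/{n}0.png")
    for k,m in masks(im).items():
        for c,s in blobs(m):
            print(n,k,c,s)
    if n=="scene": z=im[150:275,160:275]
    else: z=im[130:245,235:345]
    cv2.imwrite(f"pics/{n}0z.png",cv2.resize(z,None,fx=5,fy=5,interpolation=cv2.INTER_CUBIC))
E
```

```text
scene red [486.8281 162.9044] [454 153  58  22 983]
scene red [257.1    186.4667] [253 184   9   6  30]
scene green [246.0808 232.0909] [241 227  12  11  99]
scene black [60.1751 11.2029] [ 44   0  33  24 611]
scene black [271.3978  71.7074] [ 241    0   59  148 4799]
scene black [450.4515  59.5873] [425   0  87  96 722]
scene black [72.2375 52.385 ] [  34   26   73   64 1735]
scene black [56.8125 61.    ] [54 60  6  3 16]
scene black [296.0833 134.4722] [293 129   8  10  36]
scene black [ 42.8077 138.6346] [ 36 133  18  12  52]
scene black [273.0273 149.0727] [246 140  57  14 110]
scene black [447.1 161.5] [446 159   4   6  10]
scene black [455.0526 170.    ] [451 167  10   7  19]
scene black [223.5765 180.4784] [215 170  19  21 255]
scene black [468.5455 181.0909] [467 178   5   8  11]
scene black [211.7049 229.4044] [178 205  67  41 183]
scene black [218.2816 260.4713] [174 255  90  12 174]
top red [252.4333 191.5333] [249 187   8  10  60]
top green [255.907  148.3256] [252 145   8   8  43]
```

```bash
ls pics
```

```text
scene0.png
scene0z.png
top0.png
top0z.png
```

View pics/scene0z.png

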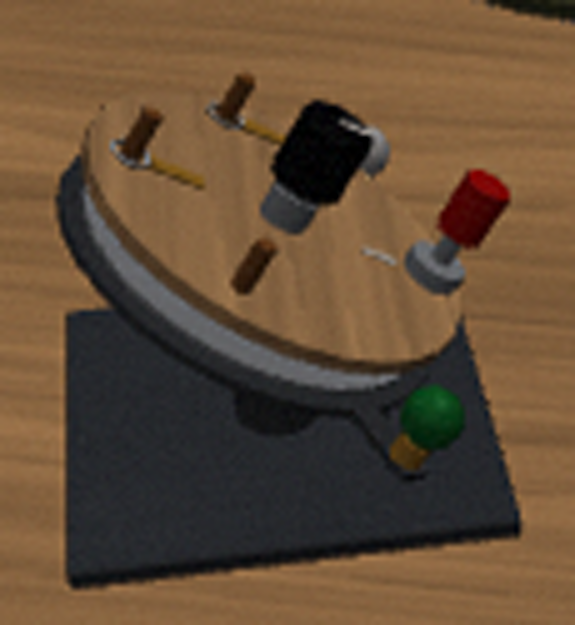

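View pics/top0z.png

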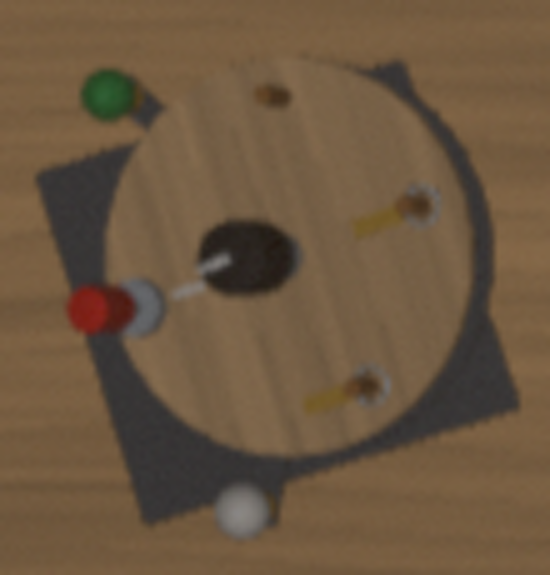

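```bash
python3 - <<'E'
from h import *
S=lambda u,v:(u/5+160-.4,v/5+150-.4); T=lambda u,v:(u/5+235-.4,v/5+130-.4)
P={}
for k,a,b in [("green",(432,417),(108,94)),("red",(474,209),(100,308)),("hub",(320,152),(247,257)),("collar",(436,260),(142,306)),
   ("footcorner_FL",(67,312),(38,177))]:
    P[k],e=tri(S(*a),T(*b)); print(k,P[k],"gap",e)
# foot corners top z=.012
c=[onz("top",T(*q),.012) for q in [(38,177),(400,62),(519,406),(148,524)]]
for q in c: print("corner",q)
c=np.array(c); print("centre",c.mean(0),"sides",np.linalg.norm(c-np.roll(c,-1,0),axis=1))
up=(c[1]+c[2]-c[0]-c[3])/2; left=(c[0]+c[1]-c[2]-c[3])/2
print("yaw",np.arctan2(up[1],up[0]),np.arctan2(-left[0],left[1]))
for q in [(67,312),(72,585),(520,530)]: print("scene corner",onz("scene",S(*q),.012))
w=onz("top",T(243,511),P["green"][2]); print("white at green z",w)
d=P["hub"]-P["red"]; print(d,np.linalg.norm(d))
E
```

```text
green [ 0.6612 -0.0225  0.09  ] gap 0.0007578622492720817
red [ 0.5464 -0.0181  0.1235] gap 0.0006269600405142417
hub [ 0.5652 -0.088   0.1608] gap 0.0004987332110687476
collar [ 0.5512 -0.0373  0.0951] gap 0.004178864566160677
footcorner_FL [ 0.6435 -0.0813  0.1389] gap 0.1980584626632088
corner [0.634  0.0149 0.012 ]
corner [ 0.6963 -0.1813  0.012 ]
corner [ 0.5089 -0.2405  0.012 ]
corner [ 0.4468 -0.0433  0.012 ]
centre [ 0.5715 -0.1126  0.012 ] sides [0.2058 0.1965 0.2068 0.196 ]
yaw -1.2644777056003227 -1.2670127791493409
scene corner [ 0.5115 -0.2407  0.012 ]
scene corner [ 0.7065 -0.1776  0.012 ]
scene corner [0.6448 0.0175 0.012 ]
white at green z [ 0.449  -0.0891  0.09  ]
[ 0.0188 -0.0699  0.0373] 0.08143181209209199
```

```bash
python3 - <<'E'
from h import *
im=cv2.imread("pics/scene0.png")[165:200,205:265]; a=cv2.resize(im,(720,420),interpolation=cv2.INTER_NEAREST)
cv2.imwrite("pics/s_hub.png",np.clip(a.astype(int)*1.3,0,255).astype(np.uint8))
F=np.array([0.5715,-0.1126]); 
yaw=-1.266; u=np.array([np.cos(yaw),np.sin(yaw)])
n=np.r_[-u*.5,.866]; e=np.r_[-u*.866,-.5]; t=np.cross(n,e)
hub=np.array([.5652,-.088,.1608])
for h in(-.018,.018): print("hub end",h,proj("scene",hub+h*n),proj("top",hub+h*n))
# axis position check against foot centre: where axis meets ... perpendicular offset
print("lateral offset of hub from foot centre", (hub[:2]-F)@np.array([-u[1],u[0]]), "along", (hub[:2]-F)@u)
g=np.array([.6612,-.0225,.09]); r=np.array([.5464,-.0181,.1235])
for k,p in(("green",g),("red",r),("collar",np.array([.5512,-.0373,.0951]))):
    d=p-hub; print(k,"ang",np.arctan2(d@t,d@e),"rad",np.hypot(d@t,d@e),"h over face",d@n+.039)
E
```

```text
hub end -0.018 [219.8325 186.0011] [287.0768 180.963 ]
hub end 0.018 [227.2254 173.862 ] [280.6257 181.1142]
lateral offset of hub from foot centre 0.0013728118444591292 along -0.02535676216790529
green ang -1.0448897680953766 rad 0.12860529620589864 h over face -0.005477056910517163
red ang -0.03742516659433558 rad 0.08133610512836704 h over face 0.04285821752287164
collar ang -0.023731641755924165 rad 0.07839295265055801 h over face 0.008386062465889056
```

View pics/s_hub.png

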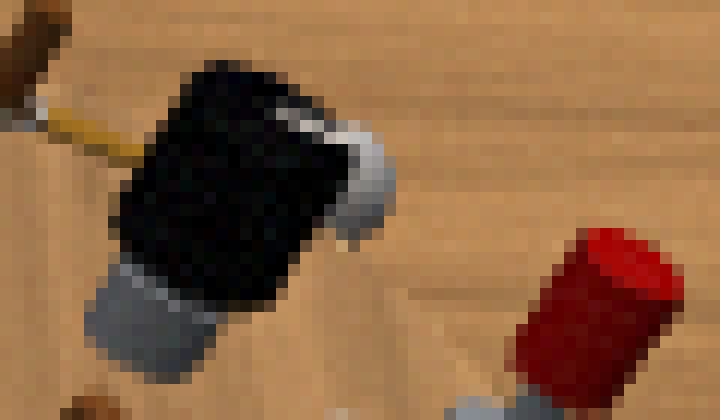

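```bash
cat >> h.py <<'E'
yaw=-1.266; u=np.array([np.cos(yaw),np.sin(yaw)])
n=np.r_[-u*.5,.75**.5]; e=np.r_[-u*.75**.5,-.5]; t=np.cross(n,e)
hub=np.array([.5652,-.088,.1608])
A0=-0.037
def knob(a,lift=0.): return hub+(.004+lift)*n+.0802*(np.cos(a)*e+np.sin(a)*t)
def tang(a): return -np.sin(a)*e+np.cos(a)*t
def toolR(x): 
    z=-n; return np.c_[x,np.cross(z,x),z]
def st():
    s=ctrl.get_state(); return s,s["position"],R.from_rotvec(s["tool_rot"])
def go(p,Rt):
    s,pos,Rc=st(); Rt=R.from_matrix(Rt)
    d=Rc.inv()*Rt
    print("t",s["time"],"pos",pos,"dp tool cm",Rc.inv().apply(p-pos)*100,"drot",d.as_rotvec(),"F",s["ft_force"],"w",s["grip_width"])
    print("  dp in target tool axes cm",Rt.inv().apply(p-pos)*100)
E
python3 - <<'E'
from h import *
s,p,Rc=st(); print(Rc.as_matrix()); print("t0",tang(A0),"knob",knob(A0))
for a in(A0,-1.05):
  for sg in(1,-1):
    print(a,sg); go(knob(a,0.07),toolR(sg*tang(a)))
E
```

```text
[[ 0.281  -0.9597 -0.0006]
 [-0.9597 -0.281   0.0016]
 [-0.0017  0.0001 -1.    ]]
t0 [-0.9629 -0.2693 -0.0185] knob [ 0.5466 -0.019   0.1242]
-0.037 1
t 0.1 pos [ 0.1824 -0.6234  0.2406] dp tool cm [-51.2613 -51.8613   5.6627] drot [0.4243 0.4007 1.5478] F [ 1.4426 -0.1146 -0.0443] w 0.9998131291844085
  dp in target tool axes cm [-51.127   48.2087 -20.2812]
-0.037 -1
t 0.1 pos [ 0.1824 -0.6234  0.2406] dp tool cm [-51.2613 -51.8613   5.6627] drot [-0.3989  0.4224 -1.5148] F [ 1.4426 -0.1146 -0.0443] w 0.9998131291844085
  dp in target tool axes cm [ 51.127  -48.2087 -20.2812]
-1.05 1
t 0.1 pos [ 0.1824 -0.6234  0.2406] dp tool cm [-47.9137 -58.5895   3.6443] drot [0.6821 0.1744 2.5234] F [ 1.4426 -0.1146 -0.0443] w 0.9998131291844085
  dp in target tool axes cm [  7.0347  72.67   -20.2812]
-1.05 -1
t 0.1 pos [ 0.1824 -0.6234  0.2406] dp tool cm [-47.9137 -58.5895   3.6443] drot [-0.1317  0.5151 -0.5282] F [ 1.4426 -0.1146 -0.0443] w 0.9998131291844085
  dp in target tool axes cm [ -7.0347 -72.67   -20.2812]
```

```bash
python3 -m crank '{"dp":[[0,-2,-1],[0,-3.5,-1],[-0.4,-3.5,-1],[-0.4,-3.5,-1],[-0.4,-3.5,-1],[-0.4,-3.5,-1],[-0.4,-3.5,-1],[-0.4,-3.5,-1]],"delta_rot":[[0,0,-0.03],[0,0,-0.054],[0,0,-0.054],[0,0,-0.054],[0,0,-0.054],[0,0,-0.054],[0,0,-0.054],[0,0,-0.054]]}' 8.7; python3 -m crank '{"dp":[[-0.4,-3.5,0],[-0.4,-3.5,0],[-0.4,-3.5,0],[-0.4,-3.5,0],[-0.4,-3.5,0],[-0.4,-3.5,0],[-0.4,-3.5,0],[-0.4,-3.5,0]],"delta_rot":[[0,0,-0.054],[0,0,-0.054],[0,0,-0.054],[0,0,-0.054],[0,0,-0.054],[0,0,-0.054],[0,0,-0.054],[0,0,-0.054]]}'
python3 - <<'E'
from h import *
s,_,_=st(); print(s["joint_positions"]); go(knob(A0,.08),toolR(-tang(A0)))
E
```

```text
time: 0.9
position: [0.4094, -0.4832, 0.3226]
tool_rot: [-2.847, 1.328, -0.001]
ft_force: [0.8, -0.5, -0.1]
grip_width: 0.999
time: 1.7
position: [0.5603, -0.2476, 0.3222]
tool_rot: [-3.065, 0.687, -0.001]
ft_force: [0.9, -0.2, 0.4]
grip_width: 1.001
[ 0.7483  0.2462 -0.46    1.4085  0.1079  1.5113 -0.1469]
t 1.7 pos [ 0.5603 -0.2476  0.3222] dp tool cm [-13.7119 -23.0222  12.8837] drot [-0.4946  0.203  -0.6924] F [ 0.9145 -0.2172  0.3808] w 1.0014270918943236
  dp in target tool axes cm [  4.4768 -29.3282  -1.9599]
```

```bash
cat >> h.py <<'E'
def steps(p,Rt,N,via=None):
    "how far to go: straight line & even turn in N rows, tool axes (shift then turn)"
    s,pos,Rc=st(); rv=(Rc.inv()*R.from_matrix(Rt)).as_rotvec()/N
    print("drot/row",rv.round(4))
    for i in range(N):
        Ri=Rc*R.from_rotvec(rv*i)
        print(i,(Ri.inv().apply((p-pos)/N)*100).round(2))
E
python3 - <<'E'
from h import *
steps(knob(A0,.10),toolR(-tang(A0)),16)
E
```

```text
drot/row [-0.0309  0.0127 -0.0433]
0 [-0.9  -1.48  0.7 ]
1 [-0.84 -1.54  0.64]
2 [-0.78 -1.6   0.58]
3 [-0.72 -1.65  0.52]
4 [-0.65 -1.69  0.46]
5 [-0.58 -1.73  0.4 ]
6 [-0.51 -1.77  0.34]
7 [-0.44 -1.8   0.28]
8 [-0.36 -1.82  0.22]
9 [-0.29 -1.84  0.16]
10 [-0.21 -1.86  0.1 ]
11 [-0.13 -1.87  0.04]
12 [-0.05 -1.87 -0.02]
13 [ 0.03 -1.87 -0.08]
14 [ 0.11 -1.86 -0.14]
15 [ 0.2  -1.85 -0.19]
```

```bash
python3 -m crank '{"dp":[[-0.9,-1.5,0.7],[-0.85,-1.55,0.65],[-0.8,-1.6,0.6],[-0.7,-1.65,0.5],[-0.65,-1.7,0.45],[-0.6,-1.75,0.4],[-0.5,-1.75,0.35],[-0.45,-1.8,0.3]],"delta_rot":[[-0.031,0.0127,-0.0433],[-0.031,0.0127,-0.0433],[-0.031,0.0127,-0.0433],[-0.031,0.0127,-0.0433],[-0.031,0.0127,-0.0433],[-0.031,0.0127,-0.0433],[-0.031,0.0127,-0.0433],[-0.031,0.0127,-0.0433]]}' 
python3 -m crank '{"dp":[[-0.35,-1.8,0.2],[-0.3,-1.85,0.15],[-0.2,-1.85,0.1],[-0.15,-1.85,0.05],[-0.05,-1.85,0],[0,-1.85,-0.1],[0.1,-1.85,-0.15],[0.2,-1.85,-0.2]],"delta_rot":[[-0.031,0.0127,-0.0433],[-0.031,0.0127,-0.0433],[-0.031,0.0127,-0.0433],[-0.031,0.0127,-0.0433],[-0.031,0.0127,-0.0433],[-0.031,0.0127,-0.0433],[-0.031,0.0127,-0.0433],[-0.031,0.0127,-0.0433]]}' 
python3 - <<'E'
from h import *
s,_,_=st(); print(s["joint_positions"]); go(knob(A0,.0),toolR(-tang(A0)))
E
```

```text
time: 2.5
position: [0.5455, -0.1096, 0.2659]
tool_rot: [2.874, -0.134, 0.066]
ft_force: [0.6, -0.8, -0.2]
grip_width: 0.997
time: 3.3
position: [0.5308, 0.0277, 0.2105]
tool_rot: [2.597, 0.349, 0.119]
ft_force: [-1.1, 0.2, -0.3]
grip_width: 1.003
[ 0.2854  0.1558 -0.7777  1.8575  0.6446  1.3405 -0.4307]
t 3.3 pos [0.5308 0.0277 0.2105] dp tool cm [ 0.1062 -0.0784  9.935 ] drot [ 0.0025  0.0006 -0.0001] F [-1.058   0.2288 -0.3184] w 1.0034344706856253
  dp in target tool axes cm [ 0.1002 -0.0533  9.9353]
```

```bash
python3 -m crank '{"dp":[[0.1,-0.05,1.2],[0,0,1.3],[0,0,1.3],[0,0,1.3],[0,0,1.3],[0,0,1.3],[0,0,1.2],[0,0,1]],"delta_rot":[[0,0,0],[0,0,0],[0,0,0],[0,0,0],[0,0,0],[0,0,0],[0,0,0],[0,0,0]]}' 5
python3 - <<'E'
from h import *
go(knob(A0,.0),toolR(-tang(A0)))
for n_,(a,b,c,d) in dict(scene=(130,270,170,320),top=(130,245,210,345)).items():
    im=ctrl.get_image(n_); cv2.imwrite(f"pics/{n_}1.png",cv2.resize(im[a:b,c:d],None,fx=4,fy=4,interpolation=cv2.INTER_CUBIC))
E
```

```text
time: 4.1
position: [0.5462, -0.0226, 0.1229]
tool_rot: [2.599, 0.344, 0.115]
ft_force: [-0.2, -0.8, -1.2]
grip_width: 0.577
t 4.1 pos [ 0.5462 -0.0226  0.1229] dp tool cm [ 0.1336 -0.228  -0.2759] drot [ 0.0016  0.0044 -0.0036] F [-0.2284 -0.7537 -1.1551] w 0.5767201042582518
  dp in target tool axes cm [ 0.1356 -0.2279 -0.275 ]
```

View pics/scene1.png

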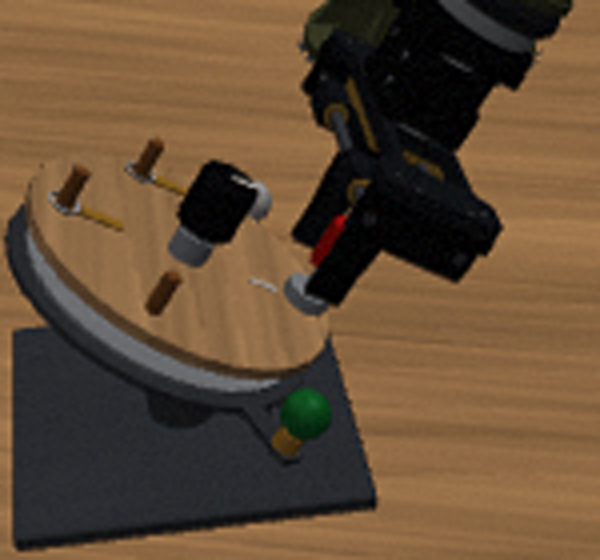

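View pics/top1.png

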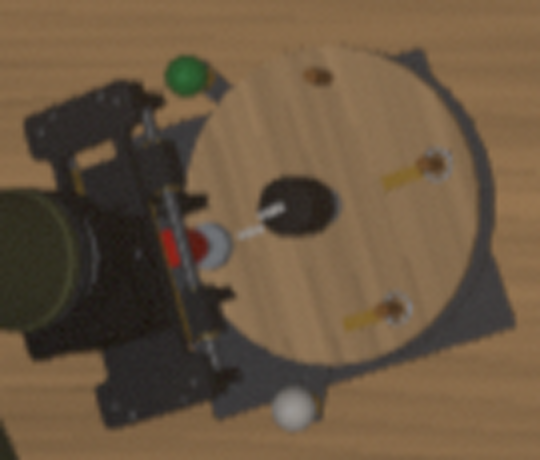

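Both views show the red knob between the open fingers, above the collar: scene (250,190), top (255,192). Correcting the offset by 2 mm, then gripping.

```bash
python3 -m crank '{"dp":[[0,0,0],[0.1,-0.2,-0.2],[0,0,0],[0,0,0],[0,0,0],[0,0,0],[0,0,0],[0,0,0]],"delta_rot":[[0,0,0],[0,0,0],[0,0,0],[0,0,0],[0,0,0],[0,0,0],[0,0,0],[0,0,0]]}' 2.9
python3 - <<'E'
from h import *
go(knob(A0,.0),toolR(-tang(A0)))
E
python3 -m crank '{"dp":[[0,0,0],[0,0,0],[0,0,0],[0,0,0],[0,0,0],[0,0,0],[0,0,0],[0,0,0]],"delta_rot":[[0,0,0],[0,0,0],[0,0,0],[0,0,0],[0,0,0],[0,0,0],[0,0,0],[0,0,0]]}' 1.5 35
python3 - <<'E'
from h import *
go(knob(A0,.0),toolR(-tang(A0)))
E
```

```text
time: 5.0
position: [0.5465, -0.0189, 0.1247]
tool_rot: [2.598, 0.344, 0.116]
ft_force: [1.1, 0.5, -0.5]
grip_width: 0.334
t 5.0 pos [ 0.5465 -0.0189  0.1247] dp tool cm [ 0.0079 -0.0151  0.0505] drot [ 0.0017  0.0037 -0.0034] F [ 1.1142  0.512  -0.4691] w 0.33351975477775414
  dp in target tool axes cm [ 0.0077 -0.015   0.0506]
time: 5.8
position: [0.5466, -0.0187, 0.1247]
tool_rot: [2.599, 0.345, 0.117]
ft_force: [1.7, -0.2, -0.8]
grip_width: 0.265
t 5.8 pos [ 0.5466 -0.0187  0.1247] dp tool cm [-0.0121 -0.0015  0.06  ] drot [ 0.0015  0.0032 -0.0033] F [ 1.6936 -0.2024 -0.8337] w 0.26491758593171094
  dp in target tool axes cm [-0.0123 -0.0015  0.06  ]
```

```bash
python3 -m crank '{"dp":[[0,0,-0.3],[0,0,-0.4],[0,0,-0.4],[0,0,-0.3],[0,0,0],[0,0,0],[0,0,0],[0,0,0]],"delta_rot":[[0,0,0],[0,0,0],[0,0,0],[0,0,0],[0,0,0],[0,0,0],[0,0,0],[0,0,0]]}' 
python3 - <<'E'
from h import *
s,p,Rc=st(); print("F tool",Rc.inv().apply(s["ft_force"]), s["joint_positions"]); go(knob(A0,.0134),toolR(-tang(A0)))
im=ctrl.get_image("scene"); cv2.imwrite(f"pics/scene2.png",cv2.resize(im[130:270,170:320],None,fx=4,fy=4,interpolation=cv2.INTER_CUBIC))
E
```

```text
time: 6.6
position: [0.5441, -0.0124, 0.1365]
tool_rot: [2.599, 0.344, 0.115]
ft_force: [3.3, -2.4, -8.6]
grip_width: 0.266
F tool [ 2.405  -1.5728  9.0955] [ 0.3059  0.2448 -0.7304  1.9322  0.7406  1.2105 -0.4891]
t 6.6 pos [ 0.5441 -0.0124  0.1365] dp tool cm [ 0.0359 -0.0076  0.0797] drot [ 0.0016  0.0045 -0.0033] F [ 3.3001 -2.4091 -8.6193] w 0.26593133052397105
  dp in target tool axes cm [ 0.0355 -0.0074  0.0799]
```

View pics/scene2.png

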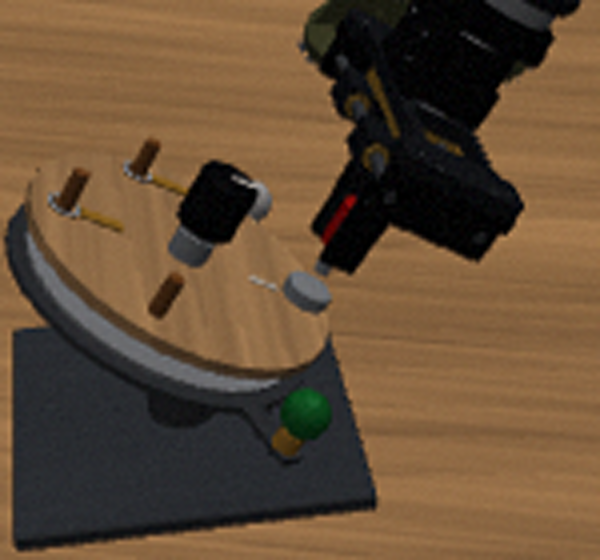

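```bash
python3 -m crank '{"dp":[[0.24,0,0],[0.4,0.01,0],[0.4,0.01,0],[0.4,0.01,0],[0.4,0.01,0],[0.4,0.01,0],[0.4,0.01,0],[0.24,0,0]],"delta_rot":[[0,0,0.03],[0,0,0.05],[0,0,0.05],[0,0,0.05],[0,0,0.05],[0,0,0.05],[0,0,0.05],[0,0,0.03]]}' 
python3 - <<'E'
from h import *
s,p,Rc=st(); print("F tool",Rc.inv().apply(s["ft_force"]), s["joint_positions"]); a=A0-.36; go(knob(a,.0134),toolR(-tang(a)))
E
```

```text
time: 7.45
position: [0.5721, -0.0084, 0.139]
tool_rot: [2.635, -0.129, 0.238]
ft_force: [1.5, -1.0, -10.0]
grip_width: 0.266
F tool [-0.4098 -3.9043  9.3799] [ 0.2561  0.2957 -0.6825  1.865   0.7576  1.2302 -0.8412]
t 7.45 pos [ 0.5721 -0.0084  0.139 ] dp tool cm [0.0862 0.0582 0.0613] drot [ 0.002   0.0049 -0.0044] F [  1.481   -1.0454 -10.0054] w 0.26572330407975164
  dp in target tool axes cm [0.0856 0.0587 0.0616]
```

```bash
python3 -m crank '{"dp":[[0.34,0.04,0],[0.44,0.03,0],[0.48,0.02,0],[0.48,0.02,0],[0.48,0.02,0],[0.48,0.02,0],[0.48,0.02,0],[0.32,0.02,0]],"delta_rot":[[0,0,0.04],[0,0,0.05],[0,0,0.06],[0,0,0.06],[0,0,0.06],[0,0,0.06],[0,0,0.06],[0,0,0.04]]}' 
python3 - <<'E'
from h import *
s,p,Rc=st(); print("F tool",Rc.inv().apply(s["ft_force"]), s["joint_positions"]); a=A0-.36-.43; go(knob(a,.0134),toolR(-tang(a)))
for n_,(a,b,c,d) in dict(scene=(130,270,170,320),top=(130,245,210,345)).items():
    im=ctrl.get_image(n_); cv2.imwrite(f"pics/{n_}3.png",cv2.resize(im[a:b,c:d],None,fx=4,fy=4,interpolation=cv2.INTER_CUBIC))
E
```

```text
time: 8.25
position: [0.6042, -0.0156, 0.1487]
tool_rot: [2.583, -0.698, 0.379]
ft_force: [2.7, 2.2, -11.7]
grip_width: 0.261
F tool [-2.9594 -7.0552  9.5329] [ 0.2183  0.332  -0.621   1.7891  0.7594  1.242  -1.2248]
t 8.25 pos [ 0.6042 -0.0156  0.1487] dp tool cm [0.1085 0.0885 0.0827] drot [ 0.001   0.0045 -0.0044] F [  2.6542   2.1658 -11.7335] w 0.2607995399237689
  dp in target tool axes cm [0.1077 0.089  0.0831]
```

View pics/scene3.png

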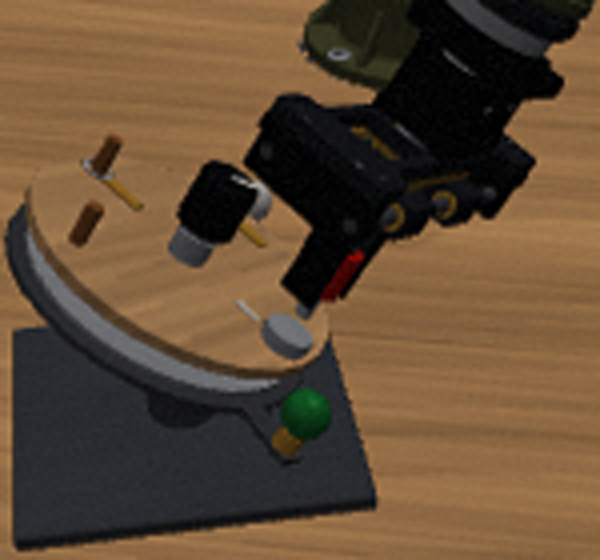

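View pics/top3.png

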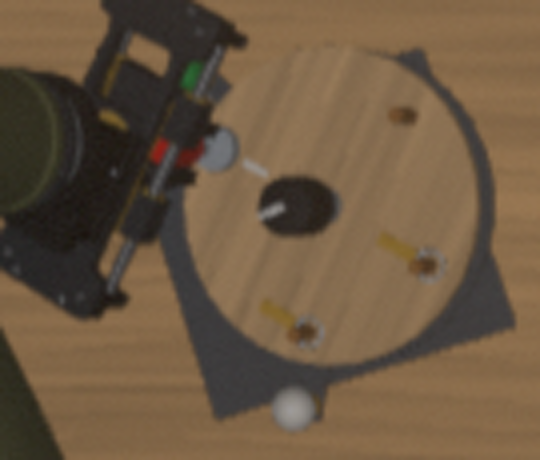

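```bash
python3 -m crank '{"dp":[[0.1,0.08,0.2],[0,0,0.2],[0,0,0.1],[0,0,0],[0,0,0],[0,0,0],[0,0,0],[0,0,0]],"delta_rot":[[0,0,0],[0,0,0],[0,0,0],[0,0,0],[0,0,0],[0,0,0],[0,0,0],[0,0,0]]}' 
python3 - <<'E'
from h import *
s,p,Rc=st(); print("F tool",Rc.inv().apply(s["ft_force"])); a=A0-.36-.43; go(knob(a,.009),toolR(-tang(a)))
E
python3 -m crank '{"dp":[[0,0,0],[0,0,0],[0,0,0],[0,0,0],[0,0,0.2],[0,0,0.2],[0,0,0],[0,0,0]],"delta_rot":[[0,0,0],[0,0,0],[0,0,0],[0,0,0],[0,0,0],[0,0,0],[0,0,0],[0,0,0]]}' 2.8
python3 - <<'E'
from h import *
s,p,Rc=st(); print("F tool",Rc.inv().apply(s["ft_force"])); a=A0-.36-.43; go(knob(a,.004),toolR(-tang(a)))
for n_,(a,b,c,d) in dict(scene=(130,270,170,320)).items():
    im=ctrl.get_image(n_); cv2.imwrite(f"pics/{n_}4.png",cv2.resize(im[a:b,c:d],None,fx=4,fy=4,interpolation=cv2.INTER_CUBIC))
E
```

```text
time: 9.15
position: [0.6055, -0.0181, 0.1454]
tool_rot: [2.585, -0.693, 0.38]
ft_force: [1.6, 5.3, -12.1]
grip_width: 0.265
F tool [-5.2549 -9.055   8.2069]
t 9.15 pos [ 0.6055 -0.0181  0.1454] dp tool cm [0.0232 0.0756 0.098 ] drot [-0.0005  0.0035 -0.0009] F [  1.5794   5.3032 -12.0972] w 0.264573168821787
  dp in target tool axes cm [0.0228 0.0756 0.0981]
time: 9.95
position: [0.6065, -0.0235, 0.1437]
tool_rot: [2.578, -0.696, 0.382]
ft_force: [-4.3, 2.2, 0.6]
grip_width: 0.32
F tool [-4.2818  0.7113 -2.1905]
t 9.95 pos [ 0.6065 -0.0235  0.1437] dp tool cm [-0.2224 -0.2407  0.1766] drot [ 0.005   0.0008 -0.0038] F [-4.2749  2.2476  0.5588] w 0.3204514904465862
  dp in target tool axes cm [-0.2216 -0.2407  0.1776]
```

View pics/scene4.png

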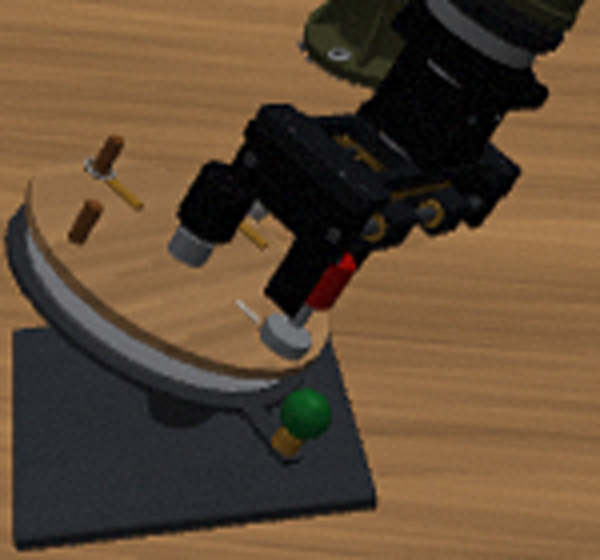

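```bash
python3 -m crank '{"dp":[[0,-0.15,0],[0,-0.1,0],[0.15,0,0],[0.15,0,0],[0.15,0,0],[0.15,0,0],[0.15,0,0],[0,0,0]],"delta_rot":[[0,0,0],[0,0,0],[0,0,0.019],[0,0,0.019],[0,0,0.019],[0,0,0.019],[0,0,0.019],[0,0,0]]}'
cat >> h.py <<'E'
def chk(img=None,lift=.004):
    s,p,Rc=st(); d=p-hub; a=np.arctan2(d@t,d@e); print("t",s["time"],"F tool",Rc.inv().apply(s["ft_force"]),"TCP ang",a,"rad",np.hypot(d@t,d@e),"lift",d@n-.004,"w mm",s["grip_width"]*87)
    x=Rc.as_matrix()[:,0]; print("  x-axis dev",np.arctan2(x@t,x@e)-np.arctan2(-tang(a)@t,-tang(a)@e),"j",s["joint_positions"])
    if img:
        im=ctrl.get_image("scene"); cv2.imwrite(f"pics/scene{img}.png",cv2.resize(im[130:270,170:320],None,fx=4,fy=4,interpolation=cv2.INTER_CUBIC))
E
python3 - <<'E'
from h import *
chk()
E
```

```text
time: 10.8
position: [0.6146, -0.0249, 0.1451]
tool_rot: [2.552, -0.821, 0.413]
ft_force: [-1.9, 0.2, -1.3]
grip_width: 0.322
t 10.8 F tool [-2.0514  0.6058  0.745 ] TCP ang -0.9518174009606267 rad 0.08113372075756861 lift 0.00509979798523999 w mm 27.979401719924034
  x-axis dev 0.025468743308916686 j [ 0.2139  0.3487 -0.5998  1.7754  0.7728  1.2321 -1.3107]
```

```bash
python3 -m crank '{"dp":[[0.12,0,0],[0.12,0,0],[0.12,0,0],[0.12,0,0],[0.12,0,0],[0,0,0],[0,0,0],[0,0,0]],"delta_rot":[[0,0,0.016],[0,0,0.016],[0,0,0.016],[0,0,0.016],[0,0,0.016],[0,0,0],[0,0,0],[0,0,0]]}'
python3 - <<'E'
from h import *
chk()
E
```

```text
time: 11.6
position: [0.6189, -0.0273, 0.1478]
tool_rot: [2.526, -0.924, 0.438]
ft_force: [-0.3, -0.7, -0.6]
grip_width: 0.323
t 11.6 F tool [-0.1244  0.5427  0.7568] TCP ang -1.0195160872465123 rad 0.08154575078582361 lift 0.005631602805073299 w mm 28.131540007491925
  x-axis dev 0.014123449251830511 j [ 0.2094  0.3507 -0.589   1.7646  0.7699  1.2333 -1.3787]
```

```bash
python3 -m crank '{"dp":[[0.12,0,0],[0.12,0,0],[0.12,0,0],[0.12,0,0],[0.12,0,0],[0,0,0],[0,0,0],[0,0,0]],"delta_rot":[[0,0,0.016],[0,0,0.016],[0,0,0.016],[0,0,0.016],[0,0,0.016],[0,0,0],[0,0,0],[0,0,0]]}'
python3 - <<'E'
from h import *
chk("5")
E
```

```text
time: 12.4
position: [0.6227, -0.0307, 0.15]
tool_rot: [2.495, -1.028, 0.461]
ft_force: [-1.2, 0.4, -1.0]
grip_width: 0.323
t 12.4 F tool [-1.5197  0.3732  0.4514] TCP ang -1.0883689664864047 rad 0.08136931544334787 lift 0.005331399465362112 w mm 28.079548110632683
  x-axis dev 0.0031840130987412785 j [ 0.2057  0.3526 -0.5775  1.7549  0.767   1.2339 -1.4467]
```

View pics/scene5.png

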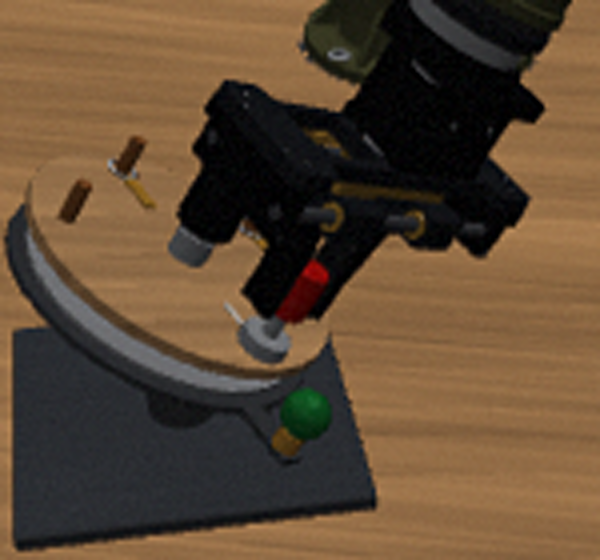

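The collar has moved on (scene ~ (236,214)) with the stem still showing, so the plunger is riding on the ring and has not dropped yet. Continuing.

```bash
python3 -m crank '{"dp":[[0.12,0,0],[0.12,0,0],[0.12,0,0],[0.12,0,0],[0,0,0],[0,0,0],[0,0,0],[0,0,0]],"delta_rot":[[0,0,0.015],[0,0,0.015],[0,0,0.015],[0,0,0.015],[0,0,0],[0,0,0],[0,0,0],[0,0,0]]}'
python3 - <<'E'
from h import *
chk("6")
E
```

```text
time: 13.25
position: [0.624, -0.0323, 0.151]
tool_rot: [2.471, -1.105, 0.473]
ft_force: [-6.7, 2.6, -0.5]
grip_width: 0.323
t 13.25 F tool [-6.1112  3.4599 -1.7489] TCP ang -1.1149069244832723 rad 0.08104456454911071 lift 0.005250624981148703 w mm 28.062044248791516
  x-axis dev -0.029287061132827752 j [ 0.2029  0.3537 -0.57    1.7489  0.7615  1.236  -1.4974]
```

View pics/scene6.png

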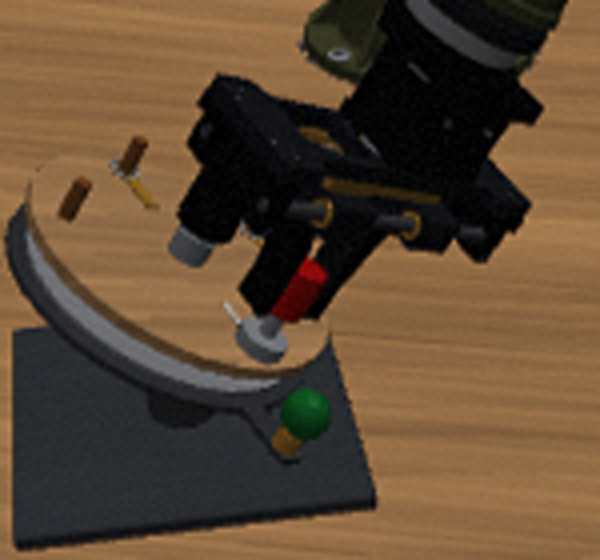

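Swing is now blocked (Fx −6 N), but the knob still looks high over the collar. I'll ease off the push so it can slide.

```bash
python3 -m crank '{"dp":[[-0.15,-0.05,0],[-0.15,-0.05,0],[-0.1,0,0],[0,0,0],[0,0,0],[0,0,0],[0,0,0],[0,0,0]],"delta_rot":[[0,0,-0.015],[0,0,-0.015],[0,0,0],[0,0,0],[0,0,0],[0,0,0],[0,0,0],[0,0,0]]}'
python3 - <<'E'
from h import *
chk("7")
E
```

```text
time: 14.1
position: [0.6244, -0.0307, 0.1503]
tool_rot: [2.483, -1.067, 0.47]
ft_force: [-0.1, 0.1, -0.5]
grip_width: 0.321
t 14.1 F tool [-0.3128 -0.1155  0.4174] TCP ang -1.1027075186173128 rad 0.0825108725165716 lift 0.0054003978937514525 w mm 27.89158602057602
  x-axis dev -0.012904772525471397 j [ 0.2022  0.3545 -0.5735  1.7511  0.7669  1.2343 -1.4757]
```

View pics/scene7.png

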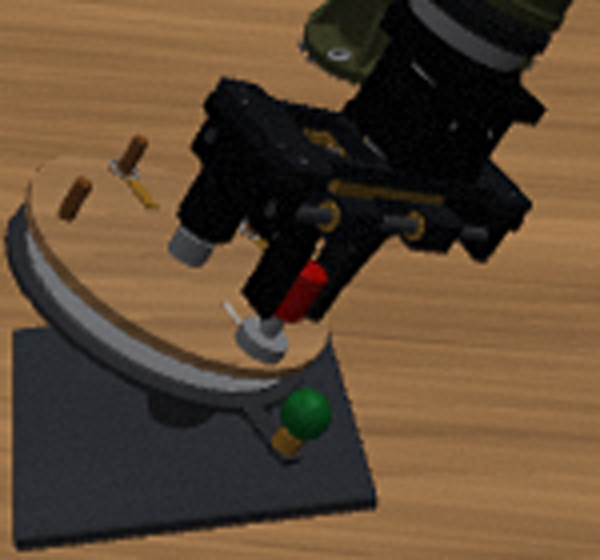

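```bash
cat >> h.py <<'E'
def knobimg(name):
    im=ctrl.get_image("scene"); cv2.imwrite(f"pics/{name}_full.png",im)
    cv2.imwrite(f"pics/{name}.png",cv2.resize(im[170:235,215:275],None,fx=9,fy=9,interpolation=cv2.INTER_CUBIC))
    for k,thr in(("cap",85),("all",45)):
        b,g,r=[im[...,i].astype(int) for i in range(3)]
        for c,s_ in blobs((r>thr)&(g<r*.3)&(b<r*.3),6):
            if 200<c[0]<300 and 160<c[1]<260: print(k,c,s_)
E
python3 - <<'E'
from h import *
knobimg("k8")
for a in(-1.07,-1.1):
  for l in(0,.008): print(a,l,"cap",proj("scene",knob(a,l+.016)),"ctr",proj("scene",knob(a,l)),"bottom",proj("scene",knob(a,l-.016)),"collar",proj("scene",knob(a,-.032)))
E
```

```text
cap [248.08 197.8 ] [245 195   7   6  25]
all [245.2959 202.5102] [239 195  13  15  98]
-1.07 0 cap [247.2524 196.0599] ctr [243.594  201.6129] bottom [239.9955 207.0752] collar [236.4554 212.449 ]
-1.07 0.008 cap [249.1044 193.2486] ctr [245.4156 198.8479] bottom [241.7874 204.3553] collar [236.4554 212.449 ]
-1.1 0 cap [246.5055 196.0222] ctr [242.8448 201.5886] bottom [239.2441 207.0638] collar [235.7019 212.45  ]
-1.1 0.008 cap [248.3589 193.204 ] ctr [244.6676 198.8169] bottom [241.037  204.3374] collar [235.7019 212.45  ]
```

View pics/k8.png

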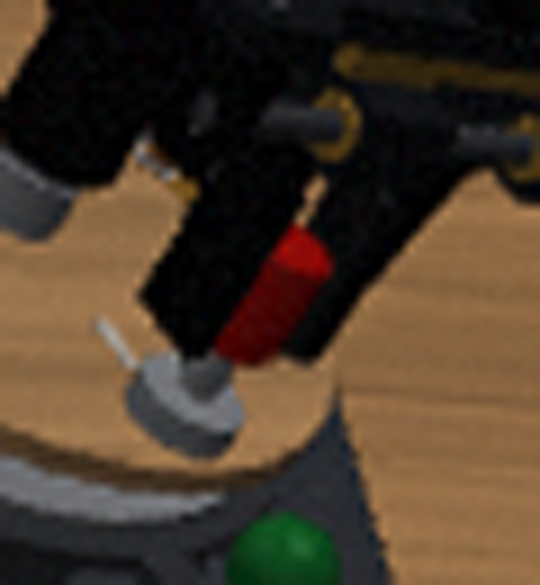

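```bash
python3 - <<'E'
from h import *
for k in("3","4","5","6","7"):
    im=cv2.imread(f"pics/scene{k}.png"); b,g,r=[im[...,i].astype(int) for i in range(3)]
    for nm,m in(("red",(r>60)&(g<r*.3)&(b<r*.3)),("collar",(abs(r-g)<25)&(abs(b-g)<25)&(r>85))):
        for c,s in blobs(m,150):
            if 200<c[0]<400 and 200<c[1]<370:print(k,nm,c/4+[170,130]-.4,"bottom row",(s[1]+s[3])/4+130,"right",(s[0]+s[2])/4+170,"top",s[1]/4+130,s[4])
E
```

```text
3 red [255.5267 197.5081] bottom row 205.0 right 261.0 top 192.5 498
3 collar [231.3378 207.1353] bottom row 210.5 right 235.0 top 205.0 184
3 collar [241.7084 212.313 ] bottom row 220.25 right 248.25 top 208.0 1107
4 red [252.3901 199.6937] bottom row 207.25 right 259.0 top 193.25 953
4 collar [231.3749 207.368 ] bottom row 210.75 right 234.75 top 205.0 181
4 collar [241.4173 212.6318] bottom row 220.25 right 248.25 top 207.25 1037
5 red [245.507  201.9251] bottom row 210.5 right 252.25 top 194.75 1328
5 collar [234.5794 212.7691] bottom row 221.25 right 243.0 top 205.75 1091
6 red [244.5381 201.7937] bottom row 210.25 right 252.0 top 194.25 1558
6 collar [234.238  212.3602] bottom row 218.75 right 242.25 top 205.5 984
7 red [245.1397 201.9432] bottom row 210.5 right 252.0 top 195.0 1277
7 collar [234.0235 212.804 ] bottom row 221.25 right 242.25 top 205.75 1066
```

The collar-to-knob spacing shrank from 13 px (riding) to 10.7 px by picture 5, and the knob has barely moved since. The plunger has dropped at about −1.08 rad. Opening and retreating for a clear look.

```bash
python3 -m crank '{"dp":[[0,0,0],[0,0,0],[0,0,0],[0,0,-1],[0,0,-2],[0,0,-2],[0,0,-2],[0,0,-2]],"delta_rot":[[0,0,0],[0,0,0],[0,0,0],[0,0,0],[0,0,0],[0,0,0],[0,0,0],[0,0,0]]}' 5
python3 - <<'E'
from h import *
chk(); knobimg("k9"); 
im=ctrl.get_image("top"); cv2.imwrite("pics/top9.png",cv2.resize(im[130:245,210:345],None,fx=4,fy=4,interpolation=cv2.INTER_CUBIC))
E
```

```text
time: 15.0
position: [0.6108, 0.0136, 0.2296]
tool_rot: [2.484, -1.066, 0.471]
ft_force: [0.7, 0.7, 0.7]
grip_width: 0.575
t 15.0 F tool [ 0.3593 -0.7939 -0.8274] TCP ang -1.1000165585954498 rad 0.08302448806654208 lift 0.09714331242429747 w mm 49.98313253143304
  x-axis dev -0.015243121700031725 j [ 0.1665  0.2813 -0.6177  1.6718  0.696   1.3799 -1.4371]
cap [246.775 197.025] [243 194   9   7  40]
all [243.4214 201.6541] [236 194  16  16 159]
```

View pics/k9.png

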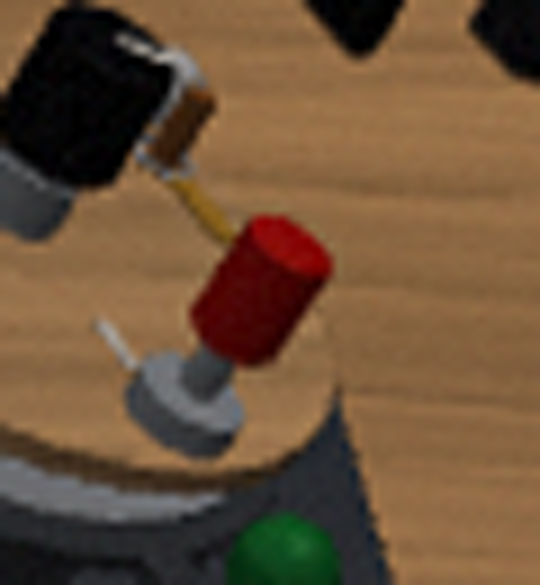

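View pics/top9.png

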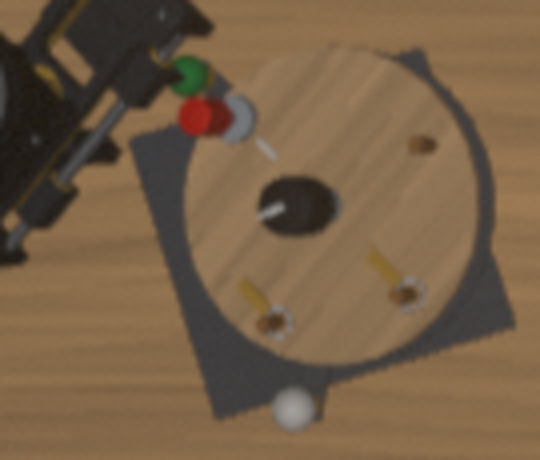

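The plunger is home: the knob centre at (243.4,201.7) matches the projected home position (243.4,201.6), against (245.2,198.8) if it were riding, and the top view shows it beside the green bead. Next is the hub: unwind the wrist first, then move above it.

```bash
python3 - <<'E'
from h import *
a=0.4
steps(hub+.09*n,toolR(-tang(a)),16)
E
```

```text
drot/row [ 0.     -0.0002 -0.0947]
0 [0.   0.53 0.08]
1 [-0.05  0.53  0.08]
2 [-0.1   0.52  0.08]
3 [-0.14  0.51  0.08]
4 [-0.19  0.49  0.08]
5 [-0.24  0.47  0.08]
6 [-0.28  0.45  0.08]
7 [-0.32  0.42  0.08]
8 [-0.36  0.39  0.08]
9 [-0.4   0.35  0.08]
10 [-0.43  0.31  0.08]
11 [-0.46  0.27  0.08]
12 [-0.48  0.23  0.08]
13 [-0.5   0.18  0.08]
14 [-0.51  0.13  0.08]
15 [-0.52  0.08  0.08]
```

```bash
python3 -m crank '{"dp":[[0,0.53,0.08],[-0.05,0.53,0.08],[-0.1,0.52,0.08],[-0.14,0.51,0.08],[-0.19,0.49,0.08],[-0.24,0.47,0.08],[-0.28,0.45,0.08],[-0.32,0.42,0.08]],"delta_rot":[[0,0,-0.095],[0,0,-0.095],[0,0,-0.095],[0,0,-0.095],[0,0,-0.095],[0,0,-0.095],[0,0,-0.095],[0,0,-0.095]]}' 6
python3 -m crank '{"dp":[[-0.36,0.39,0.08],[-0.4,0.35,0.08],[-0.43,0.31,0.08],[-0.46,0.27,0.08],[-0.48,0.23,0.08],[-0.5,0.18,0.08],[-0.51,0.13,0.08],[-0.52,0.08,0.08]],"delta_rot":[[0,0,-0.095],[0,0,-0.095],[0,0,-0.095],[0,0,-0.095],[0,0,-0.095],[0,0,-0.095],[0,0,-0.095],[0,0,-0.095]]}'
python3 - <<'E'
from h import *
go(hub+.003*n,toolR(-tang(.4))); print(st()[0]["joint_positions"])
E
```

```text
time: 15.9
position: [0.5802, -0.0181, 0.2314]
tool_rot: [2.634, -0.063, 0.222]
ft_force: [-0.7, 0.1, -0.6]
grip_width: 0.688
time: 16.7
position: [0.5498, -0.0481, 0.2355]
tool_rot: [2.453, 0.912, -0.043]
ft_force: [-0.2, 0.2, -0.1]
grip_width: 0.687
t 16.7 pos [ 0.5498 -0.0481  0.2355] dp tool cm [0.304  0.0749 8.3046] drot [-0.0006  0.0049  0.0086] F [-0.2298  0.1861 -0.0685] w 0.6872658509544319
  dp in target tool axes cm [0.2641 0.0674 8.306 ]
[ 0.3989  0.1121 -0.7233  1.8369  0.6257  1.2961  0.1919]
```

```bash
python3 -m crank '{"dp":[[0.1,0.05,0],[0,0,0.8],[0,0,1.2],[0,0,1.2],[0,0,1.2],[0,0,0.8],[0,0,0.3],[0,0,0]],"delta_rot":[[0,0.005,0.008],[0,0,0],[0,0,0],[0,0,0],[0,0,0],[0,0,0],[0,0,0],[0,0,0]]}'
python3 - <<'E'
from h import *
go(hub+.003*n,toolR(-tang(.4))); print(st()[0]["joint_positions"])
im=ctrl.get_image("scene"); cv2.imwrite("pics/scene10.png",cv2.resize(im[130:270,170:320],None,fx=4,fy=4,interpolation=cv2.INTER_CUBIC))
im=ctrl.get_image("top"); cv2.imwrite("pics/top10.png",cv2.resize(im[130:245,210:345],None,fx=4,fy=4,interpolation=cv2.INTER_CUBIC))
E
```

```text
time: 17.5
position: [0.5595, -0.0736, 0.188]
tool_rot: [2.46, 0.9, -0.032]
ft_force: [-0.1, 0.7, 0.3]
grip_width: 0.688
t 17.5 pos [ 0.5595 -0.0736  0.188 ] dp tool cm [0.1068 0.0242 2.8257] drot [-0.0008 -0.0004 -0.0033] F [-0.0536  0.6828  0.302 ] w 0.6879305988460681
  dp in target tool axes cm [0.1078 0.0223 2.8256]
[ 0.4144  0.1661 -0.6971  1.8864  0.6822  1.2025  0.1478]
```

View pics/scene10.png

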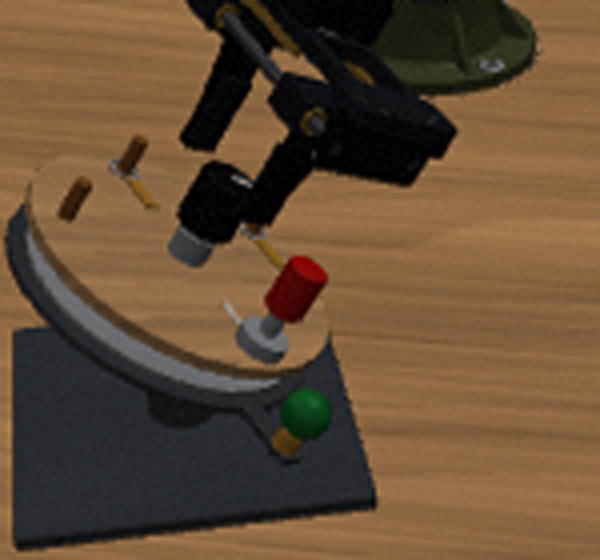

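View pics/top10.png

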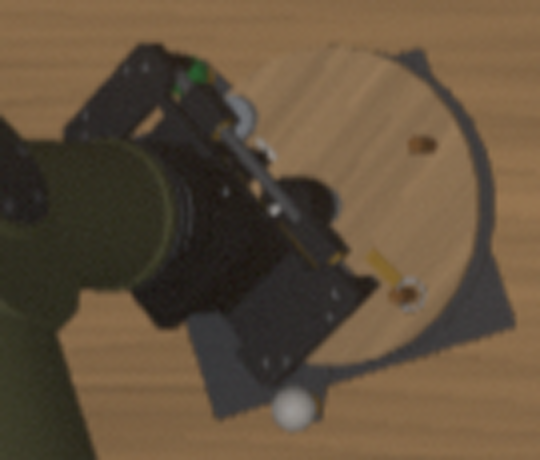

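The fingers straddle the black hub, and the red knob and pegs are clear. Descending and gripping.

```bash
python3 -m crank '{"dp":[[0.1,0.02,0.6],[0,0,0.8],[0,0,0.7],[0,0,0.5],[0,0,0.2],[0,0,0],[0,0,0],[0,0,0]],"delta_rot":[[0,0,0],[0,0,0],[0,0,0],[0,0,0],[0,0,0],[0,0,0],[0,0,0],[0,0,0]]}'
python3 - <<'E'
from h import *
go(hub+.003*n,toolR(-tang(.4)))
E
python3 -m crank '{"dp":[[0,0,0],[0,0,0],[0,0,0],[0,0,0],[0,0,0],[0,0,0],[0,0,0],[0,0,0]],"delta_rot":[[0,0,0],[0,0,0],[0,0,0],[0,0,0],[0,0,0],[0,0,0],[0,0,0],[0,0,0]]}' 2.5 40
python3 - <<'E'
from h import *
go(hub+.003*n,toolR(-tang(.4))); s,p,Rc=st(); print("F tool",Rc.inv().apply(s["ft_force"]))
E
```

```text
time: 18.4
position: [0.5651, -0.086, 0.1646]
tool_rot: [2.459, 0.9, -0.03]
ft_force: [0.9, -0.0, 0.3]
grip_width: 0.692
t 18.4 pos [ 0.5651 -0.086   0.1646] dp tool cm [-0.0363 -0.0338  0.1237] drot [ 0.0004 -0.0016 -0.0033] F [ 0.8934 -0.0413  0.2649] w 0.6917227881787793
  dp in target tool axes cm [-0.036  -0.0339  0.1237]
time: 19.2
position: [0.5665, -0.0847, 0.1642]
tool_rot: [2.46, 0.903, -0.025]
ft_force: [5.9, 0.8, -3.5]
grip_width: 0.406
t 19.2 pos [ 0.5665 -0.0847  0.1642] dp tool cm [-0.2319 -0.0199  0.1304] drot [ 0.0004 -0.0059 -0.0026] F [ 5.8668  0.7926 -3.5114] w 0.40603339364411783
  dp in target tool axes cm [-0.2311 -0.0205  0.1318]
F tool [5.7014 1.4397 3.5775]
```

```bash
python3 -m crank '{"dp":[[0.2,0,0],[0,0,0.2],[0,0,0.2],[0,0,0.2],[0,0,0.1],[0,0,0],[0,0,0],[0,0,0]],"delta_rot":[[0,0,0],[0,0,0],[0,0,0],[0,0,0],[0,0,0],[0,0,0],[0,0,0],[0,0,0]]}'
python3 - <<'E'
from h import *
go(hub+.003*n,toolR(-tang(.4))); s,p,Rc=st(); print("F tool",Rc.inv().apply(s["ft_force"]),Rc.inv().apply(s["torque"]))
E
```

```text
time: 20.0
position: [0.5678, -0.0878, 0.1584]
tool_rot: [2.459, 0.901, -0.03]
ft_force: [-0.2, 3.4, 5.6]
grip_width: 0.398
t 20.0 pos [ 0.5678 -0.0878  0.1584] dp tool cm [-0.2613 -0.0286 -0.5381] drot [ 0.0006 -0.002  -0.0032] F [-0.1897  3.4393  5.5868] w 0.3984240711250532
  dp in target tool axes cm [-0.2623 -0.0297 -0.5375]
F tool [ 0.8357  0.2429 -6.5054] [0.6947 0.2639 0.0574]
```

```bash
python3 -m crank '{"dp":[[0,0,0.1],[0,0,0.1],[0,0,0],[0,0,0],[0,0,0],[0,0,0],[0,0,0],[0,0,0]],"delta_rot":[[0,0,0],[0,0,0],[0,0,0],[0,0,0],[0,0,0],[0,0,0],[0,0,0],[0,0,0]]}'
python3 - <<'E'
from h import *
go(hub+.003*n,toolR(-tang(.4))); s,p,Rc=st(); print("F tool",Rc.inv().apply(s["ft_force"]),Rc.inv().apply(s["torque"]))
im=ctrl.get_image("scene"); cv2.imwrite("pics/scene11.png",cv2.resize(im[130:270,170:320],None,fx=4,fy=4,interpolation=cv2.INTER_CUBIC))
E
```

```text
time: 20.8
position: [0.5681, -0.0884, 0.1571]
tool_rot: [2.458, 0.9, -0.029]
ft_force: [-1.4, 4.4, 7.6]
grip_width: 0.402
t 20.8 pos [ 0.5681 -0.0884  0.1571] dp tool cm [-0.267  -0.0313 -0.6843] drot [ 0.0009 -0.002  -0.0032] F [-1.4423  4.3983  7.6121] w 0.4016228475620673
  dp in target tool axes cm [-0.2682 -0.0328 -0.6837]
F tool [ 0.0442 -0.1999 -8.9066] [0.7582 0.0088 0.121 ]
```

View pics/scene11.png

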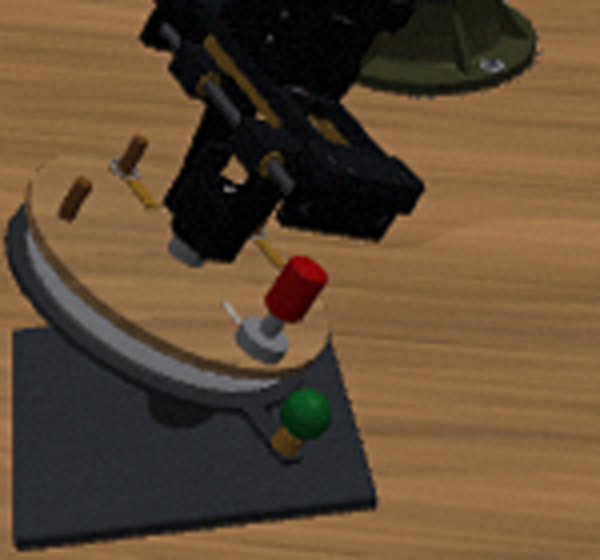

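Hub pressed about 7–8 mm (8.9 N). Turning clockwise now, which is +rz of the tool.

```bash
python3 -m crank '{"dp":[[0,0,0],[0,0,0],[0,0,0],[0,0,0],[0,0,0],[0,0,0],[0,0,0],[0,0,0]],"delta_rot":[[0,0,0.05],[0,0,0.09],[0,0,0.09],[0,0,0.09],[0,0,0.09],[0,0,0.09],[0,0,0.09],[0,0,0.05]]}'
python3 - <<'E'
from h import *
go(hub+.003*n,toolR(-tang(.4))); s,p,Rc=st(); print("F tool",Rc.inv().apply(s["ft_force"]),Rc.inv().apply(s["torque"]),s["joint_positions"])
im=ctrl.get_image("scene"); cv2.imwrite("pics/scene12.png",cv2.resize(im[130:270,170:320],None,fx=4,fy=4,interpolation=cv2.INTER_CUBIC))
E
```

```text
time: 21.65
position: [0.5673, -0.0885, 0.157]
tool_rot: [2.63, 0.077, 0.192]
ft_force: [-4.6, 6.5, 9.6]
grip_width: 0.403
t 21.65 pos [ 0.5673 -0.0885  0.157 ] dp tool cm [-0.1591  0.1379 -0.6884] drot [-0.0002 -0.0005 -0.6461] F [-4.5729  6.5237  9.5662] w 0.4029126163774942
  dp in target tool axes cm [-0.2105  0.0143 -0.6883]
F tool [ -2.7641  -1.1586 -12.0831] [ 0.6849 -1.0004  0.0564] [ 0.3689  0.2058 -0.6239  1.908   0.7178  1.1441 -0.5183]
```

View pics/scene12.png

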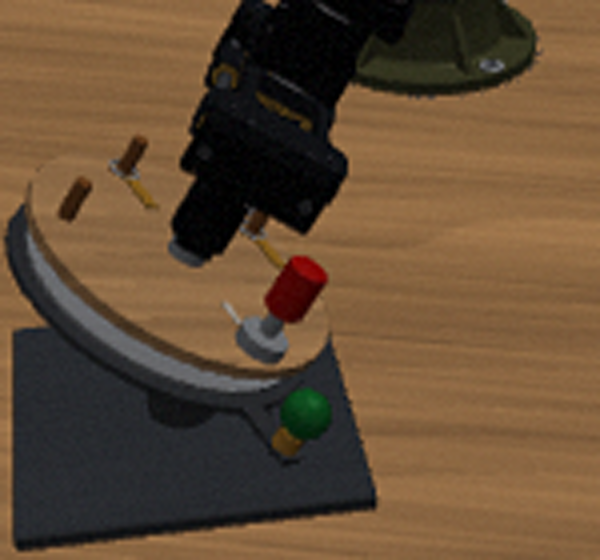

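```bash
python3 -m crank '{"dp":[[0,0,0],[0,0,0],[0,0,0],[0,0,0],[0,0,0],[0,0,0],[0,0,0],[0,0,0]],"delta_rot":[[0,0,0.05],[0,0,0.09],[0,0,0.1],[0,0,0.1],[0,0,0.1],[0,0,0.1],[0,0,0.09],[0,0,0.04]]}'
python3 - <<'E'
from h import *
go(hub+.003*n,toolR(-tang(.4))); s,p,Rc=st(); print("F tool",Rc.inv().apply(s["ft_force"]),Rc.inv().apply(s["torque"]),s["joint_positions"])
im=ctrl.get_image("scene"); cv2.imwrite("pics/scene13.png",cv2.resize(im[130:270,170:320],None,fx=4,fy=4,interpolation=cv2.INTER_CUBIC))
E
```

```text
time: 22.5
position: [0.5668, -0.0881, 0.1566]
tool_rot: [2.559, -0.807, 0.411]
ft_force: [-5.8, 6.8, 9.7]
grip_width: 0.403
t 22.5 pos [ 0.5668 -0.0881  0.1566] dp tool cm [ 0.0377  0.215  -0.6923] drot [-0.001   0.0007 -1.3157] F [-5.7908  6.7852  9.7427] w 0.4030233781426398
  dp in target tool axes cm [-0.1986  0.0916 -0.6922]
F tool [ -3.9145   1.3972 -12.5386] [ 0.0167 -1.6755 -0.0146] [ 0.3204  0.1981 -0.5702  1.91    0.7038  1.1374 -1.1798]
```

```bash
python3 -m crank '{"dp":[[0,0,0],[0,0,0],[0,0,0],[0,0,0],[0,0,0],[0,0,-0.2],[0,0,-0.2],[0,0,-0.2]],"delta_rot":[[0,0,0.03],[0,0,0.04],[0,0,0],[0,0,0],[0,0,0],[0,0,0],[0,0,0],[0,0,0]]}'
python3 - <<'E'
from h import *
go(hub+.003*n,toolR(-tang(.4))); s,p,Rc=st(); print("F tool",Rc.inv().apply(s["ft_force"]),Rc.inv().apply(s["torque"]))
E
python3 -m crank '{"dp":[[0,0,0],[0,0,0],[0,0,0],[0,0,-0.2],[0,0,-0.6],[0,0,-1],[0,0,-1],[0,0,-1]],"delta_rot":[[0,0,0],[0,0,0],[0,0,0],[0,0,0],[0,0,0],[0,0,0],[0,0,0],[0,0,0]]}' 6
python3 -m crank '{"dp":[[0,0,-1.5],[0,0,-1.5],[0,0,-1.5],[0,0,-1.5],[0,0,-1.5],[0,0,-1.5],[0,0,-1],[0,0,0]],"delta_rot":[[0,0,0],[0,0,0],[0,0,0],[0,0,0],[0,0,0],[0,0,0],[0,0,0],[0,0,0]]}'
python3 - <<'E'
from h import *
im=ctrl.get_image("scene"); cv2.imwrite("pics/scene14.png",im); cv2.imwrite("pics/scene14z.png",cv2.resize(im[130:270,170:320],None,fx=4,fy=4,interpolation=cv2.INTER_CUBIC))
im=ctrl.get_image("top"); cv2.imwrite("pics/top14.png",im);cv2.imwrite("pics/top14z.png",cv2.resize(im[130:245,210:345],None,fx=4,fy=4,interpolation=cv2.INTER_CUBIC))
E
```

```text
time: 23.35
position: [0.5659, -0.0859, 0.1608]
tool_rot: [2.538, -0.896, 0.431]
ft_force: [-2.5, 3.9, 2.4]
grip_width: 0.404
t 23.35 pos [ 0.5659 -0.0859  0.1608] dp tool cm [ 0.058   0.1963 -0.2108] drot [-0.0017  0.0011 -1.3831] F [-2.5051  3.8747  2.3737] w 0.4043472257569818
  dp in target tool axes cm [-0.182   0.094  -0.2106]
F tool [-2.9058 -0.4589 -4.2742] [ 0.4527 -1.3528  0.0221]
time: 24.15
position: [0.5613, -0.0675, 0.1954]
tool_rot: [2.538, -0.895, 0.435]
ft_force: [-0.6, 0.4, 0.6]
grip_width: 0.688
time: 24.95
position: [0.5466, -0.0195, 0.2825]
tool_rot: [2.539, -0.895, 0.437]
ft_force: [-0.1, 0.4, 0.0]
grip_width: 0.685
```

View pics/scene14z.png

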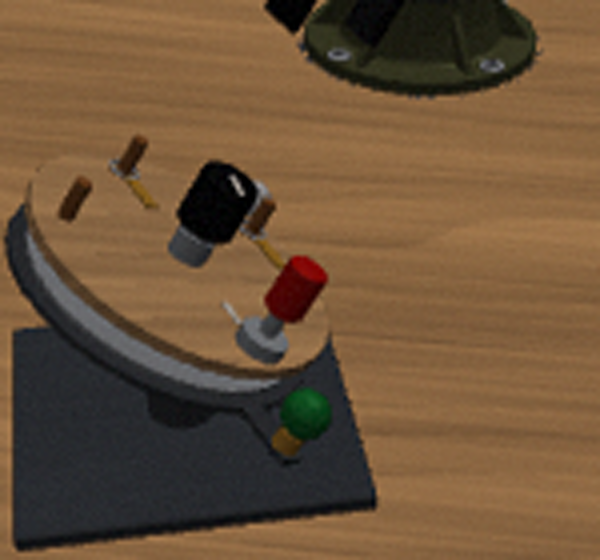

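View pics/top14z.png

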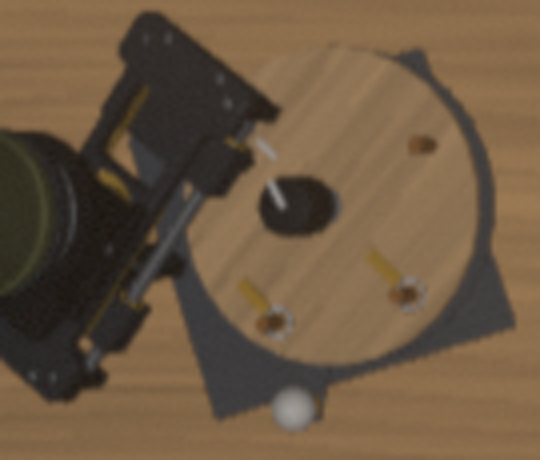

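The hub pointer has turned from pointing at the old plunger side towards the green bead, and the knob is back up. Measuring its angle on the hub's top plane.

```bash
python3 - <<'E'
from h import *
def pl(nm,uv,h):
    o,d=ray(nm,uv); P=hub+h*n; q=o+d*((P-o)@n)/(d@n)-hub; return np.array([q@e,q@t])
def line(f,nm,box,thr,h):
    im=cv2.imread(f); x0,x1,y0,y1=box; g=cv2.resize(im[y0:y1,x0:x1],None,fx=4,fy=4,interpolation=cv2.INTER_CUBIC).min(2)
    bl=sorted(blobs(g>thr,20),key=lambda b:-b[1][4])
    m=cv2.connectedComponents((g>thr).astype(np.uint8))[1]
    c=bl[0][0].astype(int); 
    for cc,s in bl[:4]: print("   blob",cc/4+[x0-.4,y0-.4],s)
    # principal direction
    lab=np.bincount(m[m>0]).argmax(); ys,xs=np.where(m==lab)
    pts=np.array([pl(nm,(x/4+x0-.4,y/4+y0-.4),h) for x,y in zip(xs,ys)])
    v=np.linalg.svd(pts-pts.mean(0))[2][0]; v*=np.sign(v@pts.mean(0)) or 1
    print(f,"mean",pts.mean(0),"pointer ang(ccw from downhill)",np.arctan2(v[1],v[0]),"by mean",np.arctan2(*pts.mean(0)[::-1]))
line("pics/top0.png","top",(272,292,174,188),80,.018)
line("pics/top14.png","top",(276,290,173,186),80,.018)
line("pics/scene0.png","scene",(222,232,170,180),70,.018)
line("pics/scene14.png","scene",(224,234,170,180),70,.018)
for l in(0,.008): print("hub top",l,proj("scene",hub+(.018-l)*n))
for f in("scene0","scene14"):
    im=cv2.imread(f"pics/{f}.png"); print(f,[ (c,s) for c,s in blobs(im.max(2)<32,100) if 210<c[0]<235 and 165<c[1]<200])
    b,g,r=[im[...,i].astype(int) for i in range(3)]
    print([c for c,s in blobs((r>45)&(g<r*.3)&(b<r*.3),20) if 200<c[0]<300 and 160<c[1]<260])
E
```

```text
blob [277.0678 182.47  ] [  8  28  28  16 225]
   blob [273.5483 186.5607] [  0  48  17   8 121]
pics/top0.png mean [ 0.0098 -0.0002] pointer ang(ccw from downhill) 0.015858240315799053 by mean -0.01627771391227515
   blob [278.0647 176.8271] [  0   0  22  37 382]
pics/top14.png mean [ 0.0028 -0.0117] pointer ang(ccw from downhill) -1.4506781062993839 by mean -1.3370839030599173
   blob [229.7303 174.6528] [24 16 16  9 71]
pics/scene0.png mean [0.0068 0.0012] pointer ang(ccw from downhill) 0.1759952280672954 by mean 0.1787349901735933
   blob [228.8368 175.8951] [ 14  15  15  21 133]
pics/scene14.png mean [ 0.0032 -0.0068] pointer ang(ccw from downhill) -1.4119449326693005 by mean -1.1278325067319135
hub top 0 [227.2254 173.8619]
hub top 0.008 [225.5599 176.5966]
scene0 [(array([223.6226, 180.4591]), array([215, 170,  19,  21, 257], dtype=int32))]
[array([254.1515, 191.053 ])]
scene14 [(array([223.7148, 180.5312]), array([215, 171,  19,  20, 256], dtype=int32))]
[array([243.5   , 201.5714])]
```

View pics/top14.png

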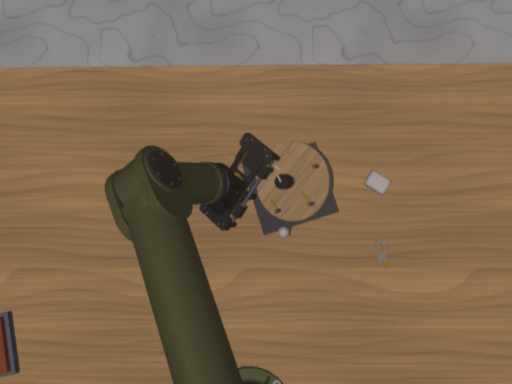

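View pics/scene14.png

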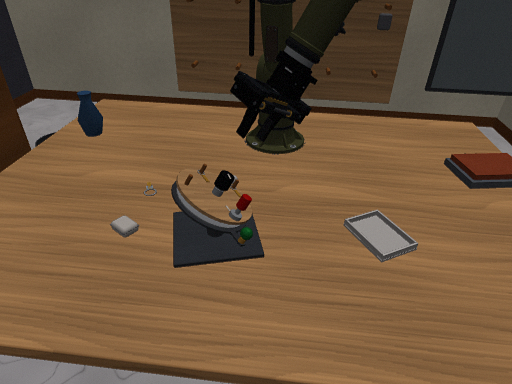

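Pointer turned about 1.4 rad (1.2 needed). The hub is back at its original height, and the red knob is unchanged at its home pixel. Tray, keyring, case and foot are where they were, and the gripper is clear.

```bash
python3 - <<'E'
from bench import ctrl
s=ctrl.get_state(); print(s["time"],s["ft_force"],abs(s["qd"]).max()); print(ctrl.close_job())
E
```

```text
25.05 [-0.27254422  0.50457717 -1.03787324] 0.012977027664904356
the job is handed in; nothing more can be done
None
```

The key board is now on the green-bead side with the plunger home in its stop hole, and the black knob is locked. I handed it in at 25 s of the 54 s limit, with no verdict reported.

- **Board and plunger:** I lifted the red plunger about 14 mm and swung the board clockwise. Short of the bead I let the plunger down on the ring, then pushed it on with loose jaws until it dropped in at about −1.08 rad; the bead is at −1.045. The swing then stopped against about 6 N. The plunger knob sits at pixel (243.5, 201.6), within 0.2 px of where it should be when fully home. It was at nearly the same spot, (243.4, 201.7), before I worked the black knob.
- **Black knob:** I pushed it down 7–8 mm against about 9 N and turned the gripper 1.38 rad clockwise before releasing. Its pointer moved about 1.47 rad in the top view and 1.59 in the scene view. Both readings are rough and above the 1.4 rad travel stop, but clearly past the 1.2 needed. It sprang back to its starting height in the image.
- **Surroundings:** In the scene view the tray, keyring, earbud case and stand foot look unmoved, judged by eye only. The gripper was clear of everything, with about 1 N of sensor noise.

Some checks disagreed:
- The black knob's axis was about 2 mm off my camera estimate, which I corrected on contact.
- The plunger knob's circle came out about 1 mm wider than modelled, which gave side forces up to 9 N during the swing.
- At first I misread the plunger as not dropped; measuring the gap between knob and collar settled it.

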